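# Press the row of bolt-hole plugs flush along a curved bench rail

## Robot

A 6-joint arm with a two-finger parallel gripper is mounted at the origin on the work surface. World frame = base frame: x ahead of the robot, y to its left, z up, the work surface at z = 0. Lengths are in mm, angles in degrees, forces in N, time in s.
With the tool pointing down it reaches from about 325 to 850 mm from the base axis. Payload 15.5 kg.
Tool frame: the origin (TCP) lies between the finger pads, 19 mm behind the fingertips; this is the grasp point; z points along the fingers, y is the line along which they close (so a half turn about z gives the same grasp; the last joint's range is limited). The gripper opens to 91 mm and grips with 3 to 60 N. Pads are 32 mm wide; open, the fingers measure 118 mm over their backs; the gripper's body (76 mm by 178 mm) begins 60 mm behind the grasp point.
Start: joints at [62.538, 28.281, 77.091, -0, 74.628, -5.472], TCP at [234.025, 579.533, 232.715] pointing down, gripper open.
Joint ranges: [-166.48, 166.48], [-47.26, 123.95], [12.59, 153.08], [-70.14, 250.14], [6.76, 159.57], [-176.63, 176.63]. Speed limits (degrees/s): [108.29, 108.29, 147.25, 172.46, 172.46, 172.46].

## Interface

Orientations are given as [roll, pitch, yaw] about the fixed x, y, z axes, in that order (R = Rz(yaw) Ry(pitch) Rx(roll)).
In Python, from rig import * gives the robot as it stands.
- The arm moves only by the tool jog_arm, never from a script. Its argument "deltas" is a list of rows, each a list of 7 numbers: the closure in counts, from 0 (fully open) to 255 (shut), then the shift along the tool's x, y, z in mm, then the turn, a rotation vector about the tool's x, y, z in degrees. A call has exactly 10 rows; each row shifts and turns the commanded pose from where the row before left it, along the tool's axes as they then stand; what a row does not reach is not made up. A row lasts 1/8 s, in which the tool goes at most 62.5 mm and 10.7 degrees, less where a joint would pass 70% of its speed; a pose out of reach is approached as far as the arm can. A call is refused whole if a number of a shift passes 62.5 or a number of a turn 10.7, either way. A call with a gripper value outside its range is refused whole. The fingers move at their own pace and stop on an object; "squeeze" is the grip in N (left out, the last holds). Time passes only in rows, so rows that do not move let the fingers close, or fill a call up. It gives the time, the measured TCP pose, the force, the opening and the grip force at its end, in the units of the state.
- observe(): the state, without advancing time (a new reading comes with each control period).
- get_image(name): name is "side" or "top" or "wrist"; returns a dict with "img" (400x640x3 uint8, red, green, blue), "range_z" (400x640 float32, mm along the optical axis (not along the pixel's ray), 0 where there is no reading), "fx", "fy", "cx", "cy" (pixels), "world_from_camera" (4x4, takes a point from camera to world coordinates). Camera axes: x right, y down, z forward; pixel columns grow to the right and rows downward; lengths in mm; the calibration is good to about 2 mm. The wrist camera is an equidistant fisheye: a pixel r from the principal point sees the ray r / f radians off the axis. A picture is of the moment at which its call begins.
- sign_off(): hands the job in; it is judged then, once.
The state is a dict: "time": time; "joints": joint angles; "dq": joint speeds; "joint_efforts": joint torques, N m; "ee_pos": TCP position; "orientation": TCP orientation; "force": force on the tool from outside, world axes, zero at the start; "torque": the same for the moment, N m; "finger_gap": opening from 0.0 (shut) to 1.0 (fully open); "gripper_force": force on a finger pad.
Only numpy, scipy, OpenCV 4.12 (cv2) and the standard library are available. Lean on these libraries where they do the work, as an engineer would, in place of code of your own. Each camera call takes 0.05 s, during which the arm holds its last target. There are 200 camera calls.

## Task

Five wooden plugs stand proud in a row along the curved bench rail: with closed fingertips, follow the row from the end with the tenon (the narrow tongue) to the square end and press each plug in turn down flush with the rail, with light finger pressure (never more than about 40 N). From the first plug to the last, keep the fingertips over the row and close to the rail, no more than about 25 mm above its face. Do not pull out or lift any plug, and leave the jar, the hammer and the lantern where they are.

Things in the scene. Friction and masses are not known exactly. Their poses are not given: they have to be found in the camera images.
- rail: Fixed grey board (320 x 420 mm, 18 mm thick) with the pale curved bench rail held down on it. Origin on the table surface under the middle plug, z up. The rail is 60 mm wide, 28 mm thick, its flat upper face 46 mm above the table; its centre line is an arc of radius 180 mm that runs along y at its middle and bends towards +x at both ends.
- tenon_tip (a point): Tip of the tenon, a tongue 24 mm wide, 14 mm thick and 60 mm long on the +y end of the rail; 32 mm above the table. Near each end of the rail a wooden cleat bridges it, with its screw heads 18 mm higher than the rail's face and 50 mm clear of the centre of the nearest plug.
- square_end (a point): Middle of the rail's plain square end (its -y end), on the upper face.
- plug0_top (a point): Centre of the flat top of the first plug, nearest the tenon end: a dark wooden plug 18 mm across that stands 6 to 7.5 mm above the rail's face at the start and moves straight down into its hole. The plugs are 40 to 50 mm apart along the rail's centre line.
- plug0 (a joint): Depth of the first plug, nearest the tenon end (m): 0 to 0.0015 at the start, 0.007 at its stop, where its top is 0.5 mm above the rail's face (flush). It slides stiffly (about 3 N) and stays where it is left; negative values mean pulled out.
- plug1_top (a point): Centre of the flat top of the second plug from the tenon end: a dark wooden plug 18 mm across that stands 6 to 7.5 mm above the rail's face at the start and moves straight down into its hole. The plugs are 40 to 50 mm apart along the rail's centre line.
- plug1 (a joint): Depth of the second plug from the tenon end (m): 0 to 0.0015 at the start, 0.007 at its stop, where its top is 0.5 mm above the rail's face (flush). It slides stiffly (about 3 N) and stays where it is left; negative values mean pulled out.
- plug2_top (a point): Centre of the flat top of the third (middle) plug: a dark wooden plug 18 mm across that stands 6 to 7.5 mm above the rail's face at the start and moves straight down into its hole. The plugs are 40 to 50 mm apart along the rail's centre line.
- plug2 (a joint): Depth of the third (middle) plug (m): 0 to 0.0015 at the start, 0.007 at its stop, where its top is 0.5 mm above the rail's face (flush). It slides stiffly (about 3 N) and stays where it is left; negative values mean pulled out.
- plug3_top (a point): Centre of the flat top of the fourth plug from the tenon end: a dark wooden plug 18 mm across that stands 6 to 7.5 mm above the rail's face at the start and moves straight down into its hole. The plugs are 40 to 50 mm apart along the rail's centre line.
- plug3 (a joint): Depth of the fourth plug from the tenon end (m): 0 to 0.0015 at the start, 0.007 at its stop, where its top is 0.5 mm above the rail's face (flush). It slides stiffly (about 3 N) and stays where it is left; negative values mean pulled out.
- plug4_top (a point): Centre of the flat top of the fifth and last plug, nearest the square end: a dark wooden plug 18 mm across that stands 6 to 7.5 mm above the rail's face at the start and moves straight down into its hole. The plugs are 40 to 50 mm apart along the rail's centre line.
- plug4 (a joint): Depth of the fifth and last plug, nearest the square end (m): 0 to 0.0015 at the start, 0.007 at its stop, where its top is 0.5 mm above the rail's face (flush). It slides stiffly (about 3 N) and stays where it is left; negative values mean pulled out.
- jar: Small closed glass jar, 52 mm across and 58 mm tall, standing on the work board inside the rail's curve, about 85 to 120 mm from the middle plug. Origin at the centre of its underside. Leave alone.
- hammer: Hammer, 240 mm long, lying on the work board along the outside of the curve, about 100 mm from the middle plug. Origin near its middle. Leave alone.
- lantern: Green lantern with a wire bail, 90 mm across and 187 mm tall, standing on the table to the robot's left. Origin at the centre of its underside. Leave alone.

How it is judged:
By the outcome, as a careful person would: the job done as asked, in the order asked, and still so for the second after the job is handed in, with the robot touching nothing.
It also fails if it takes over 51 s, if anything falls off the work surface, if the arm or the gripper's body presses on something with over 40 N, if the wrist force passes 120 N, or if a joint passes its speed limit or range.

## Working session

There is one attempt and no reset: what is moved stays moved. The work goes in short steps, Python scripts to look and compute and a tool call to move; the robot and the scene stay as the last step left them, time stands still between calls to the robot, and variables do not carry over. Pictures are saved under pics/ and viewed, at most 10 in all, crops included, and the job is handed in when it is done.

Besides the shell and the picture viewer there is one more tool, called after ">>>" by a JSON object that holds its "op" and its "data". jog_arm: Moves the arm, as the interface text tells. Its arguments: {"type":"object","properties":{"deltas":{"type":"array"},"squeeze":{"type":"number"}},"required":["deltas"]}

```bash
mkdir -p pics
python3 - <<'E'
from rig import *
import cv2,numpy as np
for n in ["top","side"]:
    d=get_image(n); cv2.imwrite(f"pics/{n}0.png",d["img"][:,:,::-1]); np.savez(f"{n}0.npz",**d)
    print(n,d["fx"],d["cx"],d["cy"],np.round(d["world_from_camera"],3).tolist())
s=observe(); print(s["ee_pos"],s["orientation"],s["force"],s["time"],s["finger_gap"])
E
```

```text
top 370.8665047331277 315.9659537553483 201.04210364763028 [[-0.018, -0.996, 0.088, 467.898], [-1.0, 0.017, -0.006, 169.19], [0.005, -0.088, -0.996, 1216.263], [0.0, 0.0, 0.0, 1.0]]
side 383.5869245858322 317.37899395349166 197.2675607735139 [[0.996, -0.038, 0.082, 477.797], [-0.09, -0.536, 0.84, -644.341], [0.012, -0.844, -0.537, 614.553], [0.0, 0.0, 0.0, 1.0]]
[233.87943174 579.24483629 232.21174618] [-1.79938019e+02 -6.35010335e-03  1.58008648e+02] [-0.19171011  0.00769525 -1.48175951] 0.1 1.0012321693592598
```

View pics/top0.png

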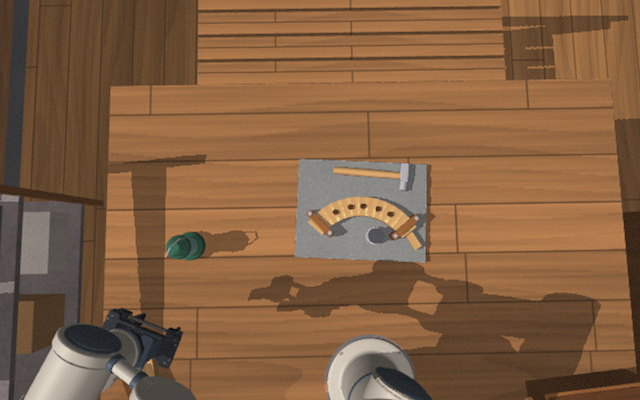

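The top view shows the board at about (362,210), with the tenon at (413,241), lower right, so on the world -y side. The five plugs run from about (391,213) to (336,212), the jar is at (375,236), the hammer at (370,173), and the lantern at (185,245). I'll enlarge the rail.

Run:
```python
import cv2,numpy as np
a=cv2.imread("pics/top0.png")[155:265,290:435]; cv2.imwrite("pics/c1.png",cv2.resize(a,None,fx=5.5,fy=5.4545,interpolation=cv2.INTER_CUBIC)[:600,:800])
```

```text
(no output)
```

View pics/c1.png

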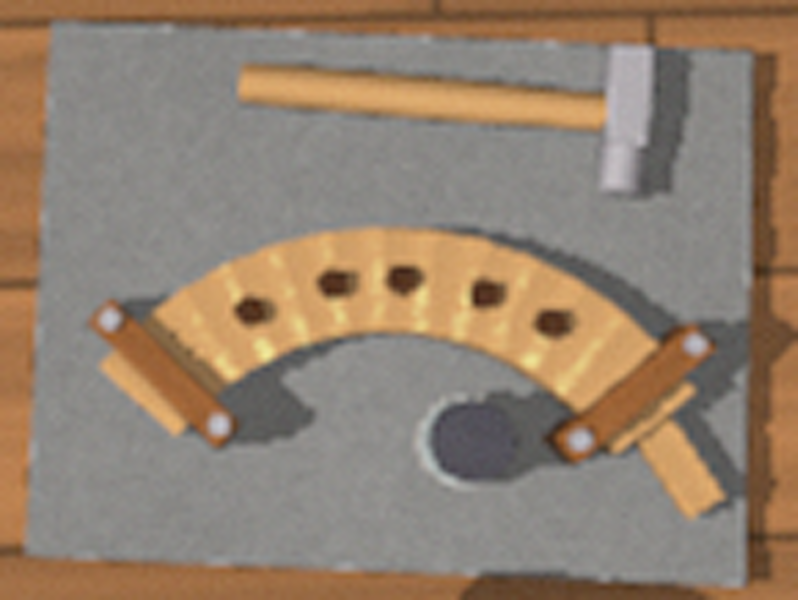

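View pics/side0.png

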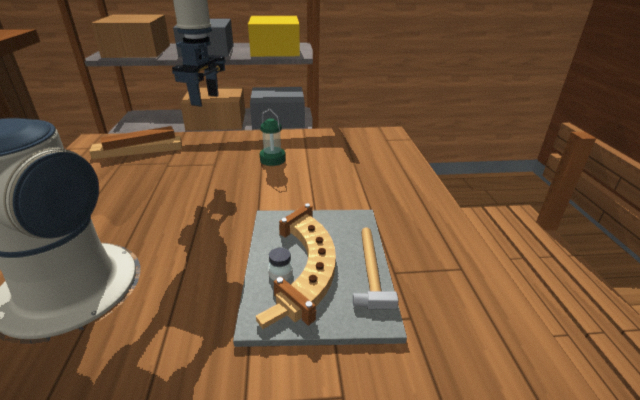

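The crop puts the plug tops, from the tenon end, at (553,322), (487,293), (404,280), (338,283) and (253,311). The cleat screws are at (694,344), (579,440), (108,318) and (219,424). The side view agrees, with the plugs at about (313,279) to (311,228).

```bash
cat > h.py <<'E'
import numpy as np
def at_z(d,u,v,z):
    T=d["world_from_camera"]; r=T[:3,:3]@np.array([(u-d["cx"])/d["fx"],(v-d["cy"])/d["fy"],1.])
    return T[:3,3]+r*(z-T[2,3])/r[2]
E
python3 - <<'E'
from h import *
import cv2
from scipy.optimize import least_squares
d=np.load("top0.npz"); 
px=np.array([(553,322),(487,293),(404,280),(338,283),(253,311)])
P=[]
for u,v in px:
    uu,vv=290+(u+.5)/5.5-.5,155+(v+.5)/5.4545-.5
    p=at_z(d,uu,vv,53);P.append(p); 
    T=d["world_from_camera"];Z=d["range_z"][int(round(vv)),int(round(uu))]
    print(np.round(p,1), (T[:3,:3]@np.array([(uu-d["cx"])/d["fx"]*Z,(vv-d["cy"])/d["fy"]*Z,Z])+T[:3,3]).round(1))
P=np.array(P)[:,:2]; print("spacing",np.linalg.norm(np.diff(P,axis=0),axis=1))
r=least_squares(lambda c:np.linalg.norm(P-c,axis=1)-180,[P[2,0]-180,P[2,1]]); print("centre",r.x,"res",r.fun)
s=np.load("side0.npz")
for u,v in [(313,279),(320,266),(322,251),(319.5,240),(311,228)]: print("side",at_z(s,u,v,53).round(1))
E
```

```text
[527.1 -70.3  53. ] [527.1 -70.2  53.8]
[544.5 -33.1  53. ] [544.4 -32.9  54.2]
[552.9  14.1  53. ] [553.   14.   51.7]
[551.8  52.   53. ] [551.8  52.   53.4]
[536.5 101.   53. ] [536.5 100.9  52.7]
spacing [41.05432023 48.00829482 37.83705478 51.33040836]
centre [373.70165792  24.02154055] res [ 0.10854375  0.13332284 -0.55226062  0.28342359  0.05809934]
side [526.8 -75.2  53. ]
side [544.7 -37.9  53. ]
side [553.8  10.2  53. ]
side [551.9  49.4  53. ]
side [535.8  96.8  53. ]
```

Run:
```python
import cv2
a=cv2.imread("pics/side0.png")[200:330,240:400]; cv2.imwrite("pics/c2.png",cv2.resize(a,None,fx=4.6,fy=4.6,interpolation=cv2.INTER_CUBIC))
```

```text
(no output)
```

View pics/c2.png

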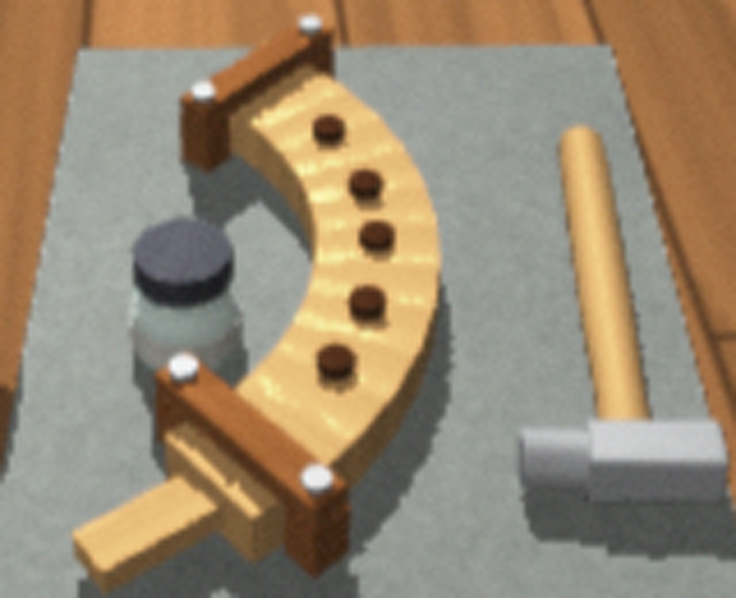

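The side crop shows the plugs standing 6–7 mm proud at (329,128), (366,183), (376,236), (367,301) and (336,361). The two cameras agree to about 4 mm and the points lie on an R180 arc, so the positions are good enough to start. I'll close the fingers, turn to yaw 180 and travel high, clear of the lantern.

>>> {"op": "jog_arm", "data": {"deltas": [[255, 0, 0, 0, 0, 0, -7.33], [255, 0, 0, 0, 0, 0, -7.33], [255, 0, 0, 0, 0, 0, -7.33], [255, -24, -56, 0, 0, 0, 0], [255, -24, -56, 0, 0, 0, 0], [255, -24, -56, 0, 0, 0, 0], [255, -24, -56, 0, 0, 0, 0], [255, -24, -56, 0, 0, 0, 0], [255, -24, -56, 0, 0, 0, 0], [255, -24, -56, 0, 0, 0, 0]], "squeeze": 10}}

```text
time: 1.35
ee_pos: [402.4, 185.7, 232.7]
orientation: [180.0, 0.0, -180.0]
force: [0.9, 1.0, -0.1]
finger_gap: 0.005
gripper_force: 0.0
```

>>> {"op": "jog_arm", "data": {"deltas": [[255, -20, -43, 8, 0, 0, 0], [255, -20, -43, 8, 0, 0, 0], [255, -20, -43, 8, 0, 0, 0], [255, -20, -42, 8, 0, 0, 0], [255, 0, 0, 0, 0, 0, 0], [255, 0, 0, 0, 0, 0, 0], [255, 0, 0, 0, 0, 0, 0], [255, 0, 0, 0, 0, 0, 0], [255, 0, 0, 0, 0, 0, 0], [255, 0, 0, 0, 0, 0, 0]]}}

```text
time: 2.6
ee_pos: [482.0, 16.8, 200.8]
orientation: [-180.0, 0.0, -180.0]
force: [-0.6, -0.4, -0.4]
finger_gap: 0.005
gripper_force: 0.0
```

Run:
```python
from rig import *
import cv2,numpy as np
d=get_image("wrist"); np.savez("w0.npz",**d); cv2.imwrite("pics/w0.png",d["img"][:,:,::-1])
print(d["fx"],d["fy"],d["cx"],d["cy"],np.round(d["world_from_camera"],3).tolist()); s=observe();print(s["ee_pos"],s["force"])
```

```text
309.70691628693146 309.70691628693146 317.8271399785433 196.2195767122943 [[0.001, 0.971, 0.239, 414.119], [1.0, -0.001, -0.001, 16.876], [-0.001, 0.239, -0.971, 352.875], [0.0, 0.0, 0.0, 1.0]]
[482.00998203  16.68107366 200.76284575] [-0.24772664  0.76573364 -0.32315567]
```

View pics/w0.png

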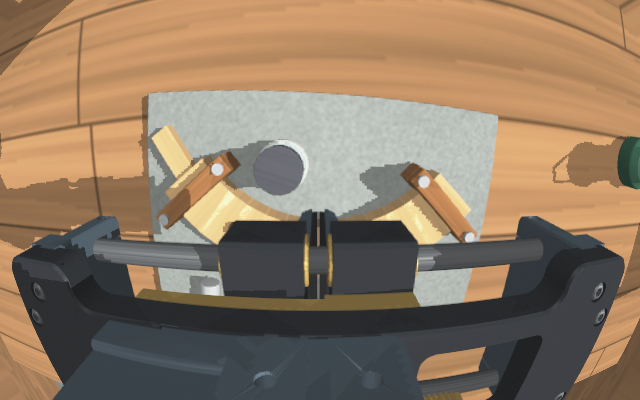

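The wrist view shows the plugs hidden behind the gripper, with the rail ends at about (215,205) and (400,215) and the jar at (280,168). The camera sits on the near side, so I'll move forward to put the row in view.

>>> {"op": "jog_arm", "data": {"deltas": [[255, -40, 0, 0, 0, 0, 0], [255, -40, 0, 0, 0, 0, 0], [255, -35, 0, 0, 0, 0, 0], [255, 0, 0, 0, 0, 0, 0], [255, 0, 0, 0, 0, 0, 0], [255, 0, 0, 0, 0, 0, 0], [255, 0, 0, 0, 0, 0, 0], [255, 0, 0, 0, 0, 0, 0], [255, 0, 0, 0, 0, 0, 0], [255, 0, 0, 0, 0, 0, 0]]}}

```text
time: 3.9
ee_pos: [597.0, 16.5, 200.8]
orientation: [180.0, 0.0, 180.0]
force: [0.0, 0.5, -0.2]
finger_gap: 0.006
gripper_force: 0.0
```

Run:
```python
from rig import *
import cv2,numpy as np
d=get_image("wrist"); np.savez("w1.npz",**d); 
a=d["img"][60:240,200:440,::-1]; cv2.imwrite("pics/w1.png",cv2.resize(a,None,fx=3.3,fy=3.3,interpolation=cv2.INTER_CUBIC))
print(np.round(d["world_from_camera"],3).tolist()); s=observe();print(s["ee_pos"],s["force"])
```

```text
[[0.001, 0.971, 0.239, 529.144], [1.0, -0.001, -0.001, 16.684], [-0.001, 0.239, -0.971, 352.831], [0.0, 0.0, 0.0, 1.0]]
[597.02561898  16.53302493 200.72032511] [-0.09101383 -0.09427169 -0.39796046]
```

View pics/w1.png

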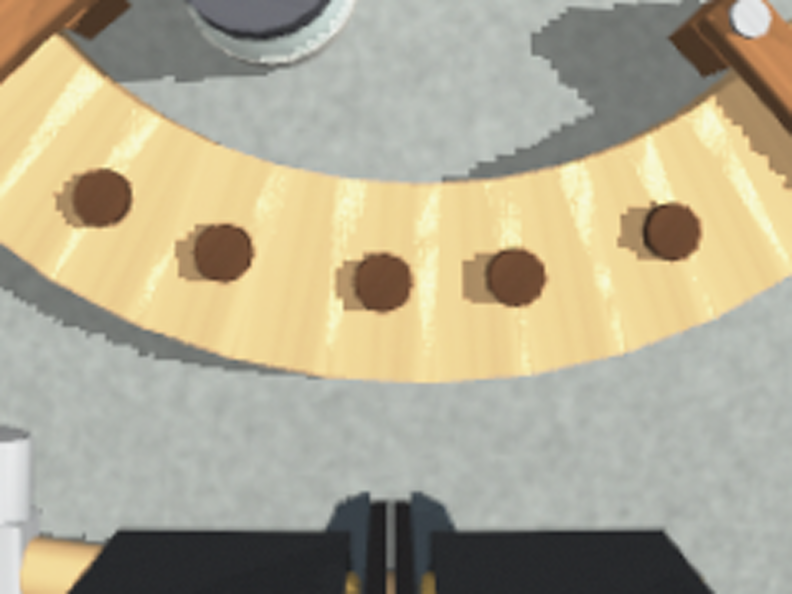

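All five plugs are now clear. Their tops in the crop, from the tenon end, are at (102,197), (223,252), (383,282), (516,277) and (672,231).

Run:
```python
from h import *
from scipy.optimize import least_squares
d=np.load("w1.npz");T=d["world_from_camera"];P=[]
for u,v in [(102,197),(223,252),(383,282),(516,277),(672,231)]:
    x,y=200+(u+.5)/3.3-.5-d["cx"],60+(v+.5)/3.3-.5-d["cy"]; r=np.hypot(x,y);t=r/d["fx"]
    R=T[:3,:3]@np.array([np.sin(t)*x/r,np.sin(t)*y/r,np.cos(t)]); p=T[:3,3]+R*(53-T[2,3])/R[2]; P.append(p[:2])
P=np.array(P);print(P.round(1))
r=least_squares(lambda c:np.linalg.norm(P-c,axis=1)-180,[P[2,0]-180,P[2,1]]); print("centre",r.x,"res",r.fun)
a=np.arctan2(*(P-r.x).T[::-1]); print("arc",np.diff(a)*180); print("mid",[(r.x+180*np.array([np.cos(b),np.sin(b)])).round(1).tolist() for b in (a[1:]+a[:-1])/2])
```

```text
[[524.9 -69.4]
 [542.5 -32.7]
 [551.9  14.4]
 [550.3  53.5]
 [535.4 100.7]]
centre [372.15748018  25.51364769] res [-0.21481627  0.05438531  0.13386121  0.28823566 -0.31634194]
arc [40.81212732 48.15595629 39.17910224 49.59791328]
mid [[534.8, -51.6], [548.7, -9.5], [552.0, 34.0], [544.5, 77.6]]
```

Wrist-camera fit: residuals 0.3 mm, spacings 39–50 mm, which fits what was given. I'll approach above plug 0.

>>> {"op": "jog_arm", "data": {"deltas": [[255, 18, -21.5, 20, 0, 0, 0], [255, 18, -21.5, 20, 0, 0, 0], [255, 18, -21.5, 20, 0, 0, 0], [255, 18, -21.5, 20, 0, 0, 0], [255, 0, 0, 15, 0, 0, 0], [255, 0, 0, 15, 0, 0, 0], [255, 0, 0, 9, 0, 0, 0], [255, 0, 0, 0, 0, 0, 0], [255, 0, 0, 0, 0, 0, 0], [255, 0, 0, 0, 0, 0, 0]]}}

```text
time: 5.2
ee_pos: [525.4, -69.4, 82.2]
orientation: [-180.0, 0.0, -180.0]
force: [-0.2, -0.5, 0.7]
finger_gap: 0.004
gripper_force: 0.0
```

>>> {"op": "jog_arm", "data": {"deltas": [[255, 0, 0, 4, 0, 0, 0], [255, 0, 0, 3, 0, 0, 0], [255, 0, 0, 2, 0, 0, 0], [255, 0, 0, 1.5, 0, 0, 0], [255, 0, 0, 1.5, 0, 0, 0], [255, 0, 0, 1.5, 0, 0, 0], [255, 0, 0, 1, 0, 0, 0], [255, 0, 0, 0.5, 0, 0, 0], [255, 0, 0, 0, 0, 0, 0], [255, 0, 0, 0, 0, 0, 0]]}}

```text
time: 6.45
ee_pos: [525.2, -69.5, 66.7]
orientation: [-180.0, 0.0, 180.0]
force: [-0.1, -0.1, -0.4]
finger_gap: 0.003
gripper_force: 0.0
```

>>> {"op": "jog_arm", "data": {"deltas": [[255, 0, 0, 0.3, 0, 0, 0], [255, 0, 0, 0.3, 0, 0, 0], [255, 0, 0, 0.3, 0, 0, 0], [255, 0, 0, 0.3, 0, 0, 0], [255, 0, 0, 0, 0, 0, 0], [255, 0, 0, 0, 0, 0, 0], [255, 0, 0, 0, 0, 0, 0], [255, 0, 0, 0, 0, 0, 0], [255, 0, 0, 0, 0, 0, 0], [255, 0, 0, 0, 0, 0, 0]]}}

```text
time: 7.7
ee_pos: [525.1, -69.5, 65.6]
orientation: [-180.0, 0.0, 180.0]
force: [1.5, -0.2, 4.4]
finger_gap: 0.004
gripper_force: 1.8
```

>>> {"op": "jog_arm", "data": {"deltas": [[255, 0, 0, 0.2, 0, 0, 0], [255, 0, 0, 0, 0, 0, 0], [255, 0, 0, 0.2, 0, 0, 0], [255, 0, 0, 0, 0, 0, 0], [255, 0, 0, 0, 0, 0, 0], [255, 0, 0, 0, 0, 0, 0], [255, 0, 0, 0, 0, 0, 0], [255, 0, 0, 0, 0, 0, 0], [255, 0, 0, 0, 0, 0, 0], [255, 0, 0, 0, 0, 0, 0]]}}

```text
time: 8.95
ee_pos: [525.2, -69.5, 65.5]
orientation: [-180.0, 0.0, -180.0]
force: [-0.1, 0.7, 11.6]
finger_gap: 0.005
gripper_force: 5.6
```

Plug 0 is at its stop: the tip is at 46.5 mm and the force rises with no further motion. I'll lift 15 mm, follow the arc to plug 1 and start the press.

>>> {"op": "jog_arm", "data": {"deltas": [[255, 0, 0, -8, 0, 0, 0], [255, 0, 0, -7, 0, 0, 0], [255, -5, 9, 0, 0, 0, 0], [255, -4.6, 9, 0, 0, 0, 0], [255, -4, 9.4, 0, 0, 0, 0], [255, -3.6, 9.4, 0, 0, 0, 0], [255, 0, 0, 0, 0, 0, 0], [255, 0, 0, 4, 0, 0, 0], [255, 0, 0, 2, 0, 0, 0], [255, 0, 0, 0, 0, 0, 0]]}}

```text
time: 10.2
ee_pos: [542.0, -32.9, 73.9]
orientation: [180.0, -0.0, 180.0]
force: [-0.7, 1.1, 0.9]
finger_gap: 0.004
gripper_force: 0.0
```

>>> {"op": "jog_arm", "data": {"deltas": [[255, 0, 0, 1.5, 0, 0, 0], [255, 0, 0, 1.5, 0, 0, 0], [255, 0, 0, 1.5, 0, 0, 0], [255, 0, 0, 1.5, 0, 0, 0], [255, 0, 0, 1.2, 0, 0, 0], [255, 0, 0, 0.8, 0, 0, 0], [255, 0, 0, 0.5, 0, 0, 0], [255, 0, 0, 0.5, 0, 0, 0], [255, 0, 0, 0, 0, 0, 0], [255, 0, 0, 0, 0, 0, 0]]}}

```text
time: 11.45
ee_pos: [542.3, -32.7, 65.5]
orientation: [-180.0, 0.0, -180.0]
force: [-2.3, -3.0, 10.8]
finger_gap: 0.002
gripper_force: 5.3
```

Plug 1 is at its stop (10.8 N). Plug 2 is next.

>>> {"op": "jog_arm", "data": {"deltas": [[255, 0, 0, -8, 0, 0, 0], [255, 0, 0, -7, 0, 0, 0], [255, -3.4, 11.6, 0, 0, 0, 0], [255, -2.9, 11.6, 0, 0, 0, 0], [255, -2, 12, 0, 0, 0, 0], [255, -1.3, 11.9, 0, 0, 0, 0], [255, 0, 0, 0, 0, 0, 0], [255, 0, 0, 4, 0, 0, 0], [255, 0, 0, 2, 0, 0, 0], [255, 0, 0, 0, 0, 0, 0]]}}

```text
time: 12.7
ee_pos: [551.6, 14.1, 73.8]
orientation: [180.0, -0.0, 180.0]
force: [0.5, -0.2, 0.2]
finger_gap: 0.001
gripper_force: 0.0
```

>>> {"op": "jog_arm", "data": {"deltas": [[255, 0, 0, 1.5, 0, 0, 0], [255, 0, 0, 1.5, 0, 0, 0], [255, 0, 0, 1.5, 0, 0, 0], [255, 0, 0, 1.5, 0, 0, 0], [255, 0, 0, 1.2, 0, 0, 0], [255, 0, 0, 0.8, 0, 0, 0], [255, 0, 0, 0.5, 0, 0, 0], [255, 0, 0, 0.5, 0, 0, 0], [255, 0, 0, 0, 0, 0, 0], [255, 0, 0, 0, 0, 0, 0]]}}

```text
time: 13.95
ee_pos: [551.9, 14.4, 65.5]
orientation: [-180.0, 0.0, -180.0]
force: [-2.4, -3.1, 10.0]
finger_gap: 0.007
gripper_force: 4.9
```

>>> {"op": "jog_arm", "data": {"deltas": [[255, 0, 0, -8, 0, 0, 0], [255, 0, 0, -7, 0, 0, 0], [255, -0.3, 9.8, 0, 0, 0, 0], [255, 0.2, 9.8, 0, 0, 0, 0], [255, 0.6, 9.8, 0, 0, 0, 0], [255, 1.1, 9.7, 0, 0, 0, 0], [255, 0, 0, 0, 0, 0, 0], [255, 0, 0, 4, 0, 0, 0], [255, 0, 0, 2, 0, 0, 0], [255, 0, 0, 0, 0, 0, 0]]}}

```text
time: 15.2
ee_pos: [550.1, 53.3, 73.9]
orientation: [-180.0, -0.0, 180.0]
force: [-0.8, 0.6, 0.2]
finger_gap: 0.003
gripper_force: 0.0
```

>>> {"op": "jog_arm", "data": {"deltas": [[255, 0, 0, 1.5, 0, 0, 0], [255, 0, 0, 1.5, 0, 0, 0], [255, 0, 0, 1.5, 0, 0, 0], [255, 0, 0, 1.5, 0, 0, 0], [255, 0, 0, 1.2, 0, 0, 0], [255, 0, 0, 0.8, 0, 0, 0], [255, 0, 0, 0.5, 0, 0, 0], [255, 0, 0, 0.5, 0, 0, 0], [255, 0, 0, 0, 0, 0, 0], [255, 0, 0, 0, 0, 0, 0]]}}

```text
time: 16.45
ee_pos: [550.4, 53.5, 65.5]
orientation: [-180.0, 0.0, -180.0]
force: [-0.8, -3.3, 9.5]
finger_gap: 0.004
gripper_force: 5.1
```

>>> {"op": "jog_arm", "data": {"deltas": [[255, 0, 0, -8, 0, 0, 0], [255, 0, 0, -7, 0, 0, 0], [255, 2.4, 12, 0, 0, 0, 0], [255, 3.4, 12, 0, 0, 0, 0], [255, 4.2, 11.8, 0, 0, 0, 0], [255, 5, 11.4, 0, 0, 0, 0], [255, 0, 0, 0, 0, 0, 0], [255, 0, 0, 4, 0, 0, 0], [255, 0, 0, 2, 0, 0, 0], [255, 0, 0, 0, 0, 0, 0]]}}

```text
time: 17.7
ee_pos: [535.2, 100.4, 73.9]
orientation: [-180.0, -0.0, 180.0]
force: [-0.2, 0.1, -0.4]
finger_gap: 0.007
gripper_force: 0.0
```

>>> {"op": "jog_arm", "data": {"deltas": [[255, 0, 0, 1.5, 0, 0, 0], [255, 0, 0, 1.5, 0, 0, 0], [255, 0, 0, 1.5, 0, 0, 0], [255, 0, 0, 1.5, 0, 0, 0], [255, 0, 0, 1.2, 0, 0, 0], [255, 0, 0, 0.8, 0, 0, 0], [255, 0, 0, 0.5, 0, 0, 0], [255, 0, 0, 0.5, 0, 0, 0], [255, 0, 0, 0, 0, 0, 0], [255, 0, 0, 0, 0, 0, 0]]}}

```text
time: 18.95
ee_pos: [535.3, 100.7, 65.5]
orientation: [-180.0, 0.0, -180.0]
force: [-1.6, -2.8, 10.4]
finger_gap: 0.006
gripper_force: 5.1
```

All five are at their stops. I'll retreat to the viewing pose and check.

>>> {"op": "jog_arm", "data": {"deltas": [[255, 0, 0, -10, 0, 0, 0], [255, 0, 0, -30, 0, 0, 0], [255, 0, 0, -40, 0, 0, 0], [255, 0, 0, -40, 0, 0, 0], [255, 0, 0, -15, 0, 0, 0], [255, -21, -28, 0, 0, 0, 0], [255, -21, -28, 0, 0, 0, 0], [255, -20, -28, 0, 0, 0, 0], [255, 0, 0, 0, 0, 0, 0], [255, 0, 0, 0, 0, 0, 0]]}}

```text
time: 20.2
ee_pos: [596.5, 17.1, 199.6]
orientation: [180.0, -0.1, 180.0]
force: [-0.9, 0.4, 1.0]
finger_gap: 0.005
gripper_force: 0.0
```

Run:
```python
from rig import *
import cv2
d=get_image("wrist"); e=get_image("side")
a=d["img"][60:240,200:440,::-1]; b=e["img"][200:330,240:400,::-1]
a=cv2.resize(a,(400,300),interpolation=3);b=cv2.resize(b,(370,300),interpolation=3)
cv2.imwrite("pics/end.png",cv2.hconcat([a,b])); print(observe()["force"])
```

```text
[ 0.42439089 -0.67791845  0.79904862]
```

View pics/end.png

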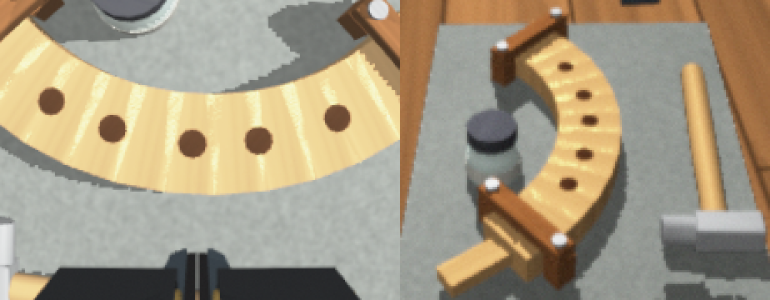

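All five plugs (left half, from (51,101) to (337,118)) are flush and cast no shadow. The jar and hammer have not moved.

```bash
python3 -c "
from rig import *
print(sign_off())"
```

```text
the job is handed in; nothing more can be done
None
```

All five plugs were pressed flush in order from the tenon end, with end-of-press readings of about 10–12 N; the jar and hammer are where they were, the arm stayed well clear of the lantern, and the job was handed in at about 20 s.

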